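# Fit and hold a screw collar on the flats of a focus-drive shaft

### The arm

A 6-joint arm with a two-finger parallel gripper is mounted at the origin on the work surface. World frame = base frame: x ahead of the robot, y to its left, z up, the work surface at z = 0. Lengths are in m, angles in degrees, forces in N, time in s.
With the tool pointing down it reaches from about 0.25 to 0.725 m from the base axis. Payload 9.7 kg.
Tool frame: the origin (TCP) lies at the very end of the fingers, on their centre line; the grasp point (between the pads) lies tcp_to_grasp behind it (tcp_to_grasp is the distance from the TCP to the grasp point, in m); z points along the fingers, y is the direction in which the jaws open and shut (so a half turn about z gives the same grasp; the last joint's range is limited). The gripper opens to 85 mm and grips with 20 to 120 N. Pads are 22 mm wide; open, the fingers measure 114 mm over their backs; the gripper's body (76 mm by 85 mm) begins 54 mm behind the grasp point. The pads swing forward as they close: fully open they stand 13 mm farther back than shut.
Start: joints at [66.119, 4.979, 10.078, 95.1, 0, 90], TCP at [0.223, 0.503, 0.231] pointing down, gripper open.
Joint ranges: [-179.16, 179.16], [-48.56, 103.87], [-65.8, 70.77], [-126.05, 130.52], [-82.76, 87.17], [-180, 180]. Speed limits (degrees/s): [127.2, 127.2, 147.25, 180, 180, 180].

### API

Orientations are given as [roll, pitch, yaw] about the fixed x, y, z axes, in that order (R = Rz(yaw) Ry(pitch) Rx(roll)).
In Python, from workcell import * gives the robot as it stands. The module is installed in compiled form; this text tells all that it offers.
- The arm moves only by the shell command python3 -m pendant 'ROWS' [FORCE]. ROWS is JSON, a list of rows, each a list of 3 entries, a list of its own where there are three numbers: the opening in per cent of the stroke, from 0 (shut) to 100 (fully open), then the shift along the world's x, y, z in mm, then the turn, a rotation vector about the world's x, y, z in degrees. A call has 1 to 20 rows; each row is the pose to reach, as a shift and turn from the pose measured when the call began; what a row does not reach only later rows make up. A row lasts 1/8 s, in which the tool goes at most 62.5 mm and 10.7 degrees, less where a joint would pass 70% of its speed; a pose out of reach is approached as far as the arm can. A call with a gripper value outside its range is refused whole. The fingers move at their own pace and stop on an object; FORCE is the grip in N (left out, the last holds). Time passes only in rows, so rows that repeat a pose let the fingers close. It gives the time, the measured TCP pose, the force and the opening at its end, in the units of the state.
- get_obs(): the state, without advancing time (a new reading comes with each control period).
- camera(name): name is "scene" or "top" or "wrist"; returns a dict with "img" (480x640x3 uint8, red, green, blue), "fx", "fy", "cx", "cy" (pixels), "cam_to_world" (4x4, takes a point from camera to world coordinates); the wrist camera has in their place "T_tool_cam" (4x4, takes a point from camera to tool coordinates, whose origin is the TCP and whose axes are the flange's). Camera axes: x right, y down, z forward; pixel columns grow to the right and rows downward; lengths in m; the calibration is good to about 2 mm. A picture is of the moment at which its call begins: read the wrist's pose just before it. There is no depth.
- job_done(): hands the job in, once; it reports no verdict.
Trained networks look in a picture, given as the dict that the camera call returned (one of the last four; its "shot" number tells which), for a name from the list of things; names that differ only in an ending like _2 or _b are one class to them, and where a whole thing is asked for, a point or a joint stands for the part that bears it (a point fixed in the world has none). Each returns a list of dicts, best first, with "confidence" (0 to 1); they miss things now and then, are a little off and sometimes report something else, mostly with a low value. They report only what shows in the picture. A call takes as long as a camera call. They do not tell look-alikes from the thing itself.
- regions_of(picture, label): "region" (480x640 bool, what is visible of it).
- pinpoint(picture, label): "position" ([x, y, z] in m, in world coordinates, good to about 4 mm: a listed point, or the origin of a listed thing).
The state is a dict: "time": time; "q": joint angles; "qd": joint speeds; "joint_efforts": joint torques, N m; "ee_pos": TCP position; "tcp_rot": TCP orientation; "wrist_force": force on the tool from outside, world axes, zero at the start; "torque": the same for the moment, N m; "opening": finger opening in m.
Only numpy, scipy, OpenCV 4.12 (cv2) and the standard library are available. Lean on these libraries where they do the work, as an engineer would, in place of code of your own. Each camera call takes 0.05 s, during which the arm holds its last target. There are 200 camera calls.

### The job

Turn the shaft of the microscope focus drive until one of its two flats faces the index rib on the housing's nose (feel for the flats with the fingers), pull the parts drawer out to its stop, and put the collar from the drawer onto the shaft, fully down on its shoulder, its thumb screw on that flat and pointing along the rib, straight over the nose. Leave the drawer open and the other things on the bench where they are. Finish while still gripping the collar there: do not let go of it.

Things in the scene. Friction and masses are not known exactly. Their poses are not given: they have to be found in the camera images.
- housing: Fixed black focus-drive housing, 100 x 80 mm, top 48 mm above the bench, on a 150 x 110 x 12 mm foot. Its nose, a lower step on its -x side, carries a thin aluminium rib (top at 42 mm) that points straight away from the shaft along -x. Origin: on the bench under the shaft's axis; z up.
- seat (a point): Centre of the shoulder the collar must sit on: on the axis of the upright shaft, 58 mm above the bench, housing's frame (-x points out over the nose). The shoulder is a 32 mm disc 10 mm above the housing's top. The shaft passes up through it, freely turning either way, with a stiff friction of about 0.12 N m, and stays where it is left.
- shaft_top (a point): Centre of the upper end of the steel shaft, 44 mm above the shoulder (frame: the housing's; it does not turn with the shaft). The shaft is 20 mm round with two flats, back to back, 14 mm apart over its whole length (chord 14.3 mm, so the flats' edges lie 45.6 degrees either side of their middle). The top 5 mm taper in by 1.5 mm all round.
- nose (a point): Point on the housing's rib, 60 mm from the shaft's axis along -x, 42 mm above the bench. At the start the flats face anywhere except within 28 degrees of the nose's direction; which way is for you to feel or see: fingers closed square on the flats read 14 mm, on the round 20 mm. A 5 N grip across the shaft does not turn it; 40 N across the flats drives it.
- collar: Square aluminium shaft collar, 39 mm (x) by 36 mm (y) by 28 mm high (z), 110 g, lying upright near the middle of the shut drawer, screw roughly to the drawer's front. Origin: centre of the underside. A through slot, 15.7 mm (x) by 21.6 mm (y), fits the shaft only with the flats facing the collar's x. Grip it across its plain sides (along y). The 30 mm steel ring behind it is not needed.
- screw_head (a point): End of the collar's brass thumb screw (head 18 mm diameter), 42 mm from the collar's axis along the collar's -x, 14 mm above its underside.
- parts: Fixed grey parts cabinet, 220 mm deep (x), 240 mm wide (y), 85 mm high, one drawer in its -x side. Origin: bench level under its centre. Drawer floor 22 mm above the bench, inside 204 mm wide; the drawer's front is 73 mm high.
- parts_drawer0 (a joint): How far the drawer is pulled out, in m: 0 shut, 0.150 at its stop. Slides along the cabinet's -x, roughly towards the robot, friction about 1 N plus drag; it stays where it is left.
- parts_drawer0_handle (a point): Middle of the drawer's handle bar: a horizontal round bar, 120 mm long, 35 mm in front of the drawer's front and parallel to it, 47 mm above the bench. Its frame is the cabinet's: -x is the pulling direction, y runs along the bar.
- board: Bystander: blue circuit board, 70 x 50 mm, 14 mm high, flat on the bench. Origin under its centre.
- knob: Bystander: loose black focus knob, 38 mm diameter, 26 mm high. Origin under its centre.
- driver: Bystander: screwdriver, 170 mm, lying on the bench.
- brush: Bystander: brush, 160 mm, lying on the bench.
- flask: Bystander: white solvent flask, 68 mm diameter, 120 mm high. Origin under its centre.
- jar: Bystander: glass jar, 68 mm diameter, 85 mm high. Origin under its centre.
Things that resemble listed ones, but are neither listed nor needed, are in the scene too. Leave any pink or white look-alike of the housing alone.

How it is judged:
By the outcome, as a careful person would: the job done as asked, in the order asked, and still so for the second after the job is handed in, while the arm keeps its last pose, push and grip.
It also fails if it takes over 72 s, if anything falls off the work surface, if the arm or the gripper's body presses on something with over 40 N, if the wrist force passes 120 N, or if a joint passes its speed limit or range.

## Working session

There is one attempt and no reset: what is moved stays moved. The work goes in short steps, Python scripts to look and compute and a shell command to move; the robot and the scene stay as the last step left them, time stands still between calls to the robot, and variables do not carry over. Pictures are saved under pics/ and viewed, about 8 in all and at most 12, crops included, and the job is handed in when it is done.

```bash
mkdir -p pics; cat > h.py <<'E'
from workcell import *
import numpy as np, cv2
def save(p,n): cv2.imwrite(f'pics/{n}.png',cv2.cvtColor(p['img'],cv2.COLOR_RGB2BGR))
def proj(p,X,T=None):
    M=np.linalg.inv(p['cam_to_world'] if T is None else T); c=M[:3,:3]@np.array(X)+M[:3,3]
    return [p['fx']*c[0]/c[2]+p['cx'],p['fy']*c[1]/c[2]+p['cy']]
def ray(p,u,v,z,T=None):
    T=np.array(p['cam_to_world'] if T is None else T); d=T[:3,:3]@np.array([(u-p['cx'])/p['fx'],(v-p['cy'])/p['fy'],1])
    return T[:3,3]+d*(z-T[2,3])/d[2]
E
python3 - <<'E'
from h import *
o=get_obs(); print({k:np.round(v,3) for k,v in o.items()})
import workcell; print([n for n in dir(workcell) if 'tcp' in n], globals().get('tcp_to_grasp'))
for c in ['top','scene']:
    p=camera(c); save(p,c+'0')
    print(c,np.round(p['cam_to_world'],3).tolist(),p['fx'])
    for l in ['housing','seat','shaft_top','nose','parts','parts_drawer0_handle','collar','board','knob','driver','brush','flask','jar']:
        print(l,[(np.round(d['position'],3).tolist(),round(d['confidence'],2),np.round(proj(p,d['position'])).tolist()) for d in pinpoint(p,l)][:3])
E
```

```text
{'time': np.float64(0.0), 'q': array([66.12 ,  5.013, 10.035, 95.099,  0.   , 89.999]), 'qd': array([-0.003, -0.078, -0.056, -0.063, -0.008, -0.08 ]), 'joint_efforts': array([ 2.0000e-03, -5.2039e+01,  4.6481e+01,  1.6000e-02,  0.0000e+00,
       -0.0000e+00]), 'ee_pos': array([0.223, 0.503, 0.231]), 'tcp_rot': array([-179.923,   -0.   ,  156.121]), 'wrist_force': array([-0.505, -0.085, -0.457]), 'torque': array([ 0.034, -0.024, -0.011]), 'opening': np.float64(0.086)}
['tcp_to_grasp'] 0.0187
top [[-0.022, -0.987, 0.16, 0.367], [-1.0, 0.022, -0.003, 0.042], [-0.001, -0.16, -0.987, 1.266], [0.0, 0.0, 0.0, 1.0]] 527.6886696452945
housing [([0.331, 0.046, 0.002], 0.92, [324.0, 351.0]), ([0.314, -0.198, 0.0], 0.7, [428.0, 356.0]), ([0.564, -0.241, -0.001], 0.69, [440.0, 251.0])]
seat [([0.564, -0.246, 0.054], 0.92, [447.0, 247.0]), ([0.312, -0.198, 0.059], 0.83, [433.0, 358.0]), ([0.333, 0.042, 0.063], 0.76, [326.0, 351.0])]
shaft_top [([0.314, -0.193, 0.104], 0.97, [435.0, 358.0]), ([0.57, -0.246, 0.1], 0.76, [452.0, 241.0]), ([0.334, 0.044, 0.1], 0.55, [325.0, 351.0])]
nose [([0.253, -0
[... 1461 characters left out ...]
.0, 267.0]), ([0.269, 0.035, 0.042], 0.86, [291.0, 183.0])]
parts [([0.738, 0.202, 0.005], 0.73, [419.0, 292.0])]
parts_drawer0_handle [([0.59, 0.196, 0.046], 0.64, [391.0, 241.0]), ([0.544, 0.478, -0.0], 0.44, [474.0, 216.0])]
collar [([0.561, -0.243, 0.058], 0.38, [221.0, 276.0])]
board [([0.634, -0.052, 0.0], 0.91, [307.0, 291.0]), ([0.543, 0.475, 0.002], 0.44, [473.0, 215.0])]
knob [([0.516, -0.064, -0.003], 0.53, [287.0, 261.0])]
driver [([0.368, -0.446, -0.002], 0.68, [128.0, 261.0]), ([0.737, 0.202, 0.004], 0.4, [419.0, 292.0])]
brush [([0.315, 0.383, -0.003], 0.57, [406.0, 177.0])]
flask [([0.808, -0.059, 0.0], 0.78, [331.0, 347.0])]
jar [([0.546, 0.477, -0.0], 0.57, [474.0, 216.0])]
```

View pics/top0.png

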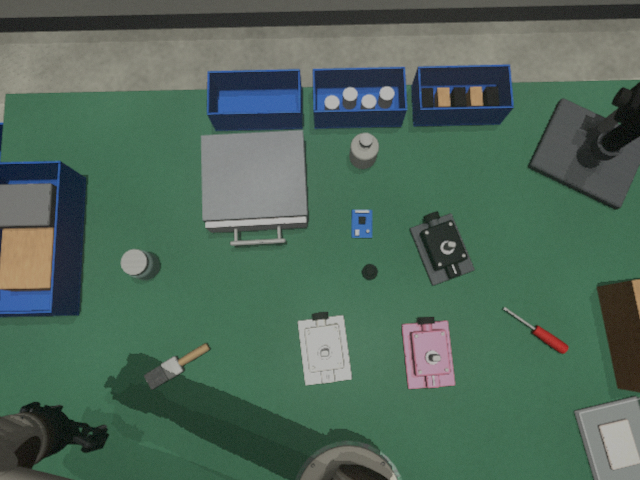

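View pics/scene0.png

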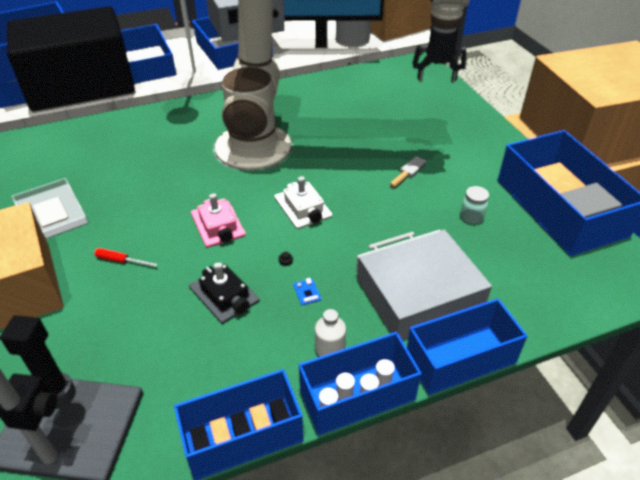

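The wanted black housing is at px (447,247) in the top view, with its rib pointing to (454,272). The pink and white look-alikes are separate. The cabinet is at (257,186), handle towards the robot. I'll move above the shaft with the jaws across the nose direction.

```bash
python3 -m pendant '[[100,[340,-747,50],[0,0,40]],[100,[340,-747,50],[0,0,40]],[100,[340,-747,50],[0,0,40]],[100,[340,-747,50],[0,0,40]],[100,[340,-747,50],[0,0,40]],[100,[340,-747,50],[0,0,40]],[100,[340,-747,50],[0,0,40]],[100,[340,-747,50],[0,0,40]],[100,[340,-747,50],[0,0,40]],[100,[340,-747,50],[0,0,40]],[100,[340,-747,50],[0,0,40]],[100,[340,-747,50],[0,0,40]],[100,[340,-747,50],[0,0,40]],[100,[340,-747,50],[0,0,40]],[100,[340,-747,50],[0,0,40]],[100,[340,-747,50],[0,0,40]],[100,[340,-747,50],[0,0,40]],[100,[340,-747,50],[0,0,40]]]'
cat >> h.py <<'E'
from scipy.spatial.transform import Rotation as R
def Tw(p,o):
    T=np.eye(4); T[:3,:3]=R.from_euler('xyz',o['tcp_rot'],degrees=True).as_matrix(); T[:3,3]=o['ee_pos']; return T@np.array(p['T_tool_cam'])
def wrist(name=None):
    o=get_obs(); p=camera('wrist'); T=Tw(p,o); p['cam_to_world']=T
    if name: save(p,name)
    return o,p
E
python3 - <<'E'
from h import *
o=get_obs(); p=camera('wrist'); save(p,'w1'); T=Tw(p,o)
print(np.round(o['q'],1),o['ee_pos'],o['tcp_rot'],o['time']); print(np.round(p['T_tool_cam'],3).tolist(),p['fx'])
for l in ['seat','shaft_top','nose','housing']:
    print(l,[(np.round(d['position'],4).tolist(),round(d['confidence'],2),np.round(proj(p,d['position'],T)).tolist()) for d in pinpoint(p,l)][:3])
E
```

```text
time: 3.65
ee_pos: [0.5625, -0.2432, 0.2819]
tcp_rot: [-180.0, 0.0, -163.8]
wrist_force: [0.3, 0.5, -0.1]
opening: 0.0856
[-23.4  15.7  28.1 102.4   0.  -39.6] [ 0.56251918 -0.24320137  0.28186252] [-1.79975383e+02  3.45642604e-02 -1.63820178e+02] 3.65
[[-0.001, -0.965, -0.261, 0.066], [1.0, -0.001, -0.0, -0.001], [-0.0, -0.261, 0.965, -0.143], [0.0, 0.0, 0.0, 1.0]] 384.13110351327157
seat [([0.5614, -0.2446, 0.0536], 0.75, [314.0, 202.0])]
shaft_top [([0.5619, -0.2454, 0.1003], 0.74, [313.0, 212.0])]
nose [([0.5049, -0.2653, 0.0362], 0.71, [310.0, 139.0])]
housing [([0.5644, -0.2446, 0.0011], 0.92, [313.0, 197.0])]
```

View pics/w1.png

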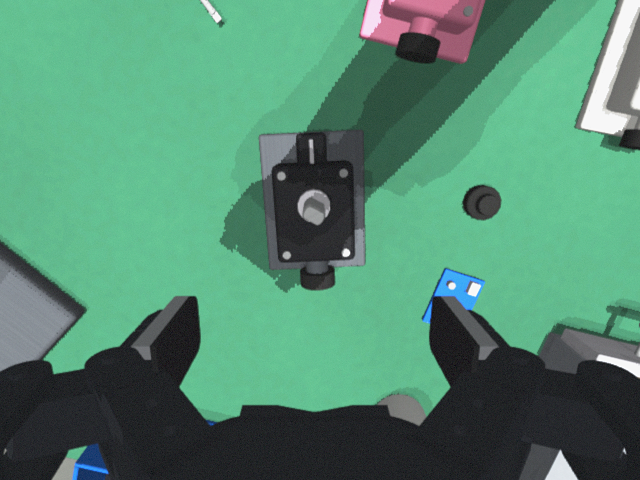

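```bash
python3 -m pendant '[[100,[0,-1,-60],[0,0,0]],[100,[0,-1,-120],[0,0,0]],[100,[0,-1,-140],[0,0,0]],[100,[0,-1,-140],[0,0,0]],[100,[0,-1,-140],[0,0,0]]]'
python3 - <<'E'
from h import *
o,p=wrist()
print(o['ee_pos'],o['tcp_rot'],o['time'])
for l in ['seat','shaft_top','nose','housing']:
    print(l,[(np.round(d['position'],4).tolist(),round(d['confidence'],2),np.round(proj(p,d['position'])).tolist()) for d in pinpoint(p,l)][:3])
p['img']=cv2.resize(p['img'][0:300,190:430],None,fx=2.5,fy=2,interpolation=cv2.INTER_CUBIC) if 0 else p['img']
u,v=proj(p,[.562,-.2445,.09]); print(u,v)
a=int(max(0,u-120));b=int(max(0,v-150)); c=p['img'][b:b+220,a:a+240]; print(a,b)
p['img']=cv2.resize(c,None,fx=2.7,fy=2.7,interpolation=cv2.INTER_CUBIC); save(p,'w2')
E
```

```text
time: 4.53
ee_pos: [0.5632, -0.2451, 0.1431]
tcp_rot: [-179.9, 0.1, -163.9]
wrist_force: [0.7, 0.5, 1.1]
opening: 0.0853
[ 0.56319644 -0.2451099   0.14310508] [-1.79916482e+02  9.96052857e-02 -1.63865201e+02] 4.525
seat [([0.5653, -0.2435, 0.0523], 0.79, [317.0, 246.0]), ([0.5631, -0.2454, 0.0992], 0.38, [315.0, 266.0])]
shaft_top [([0.5637, -0.241, 0.0986], 0.77, [323.0, 269.0])]
nose [([0.5061, -0.2644, 0.0383], 0.63, [311.0, 143.0])]
housing [([0.5621, -0.2433, 0.0008], 0.77, [318.0, 223.0])]
317.26857173630856 259.18939292024015
197 109
```

View pics/w2.png

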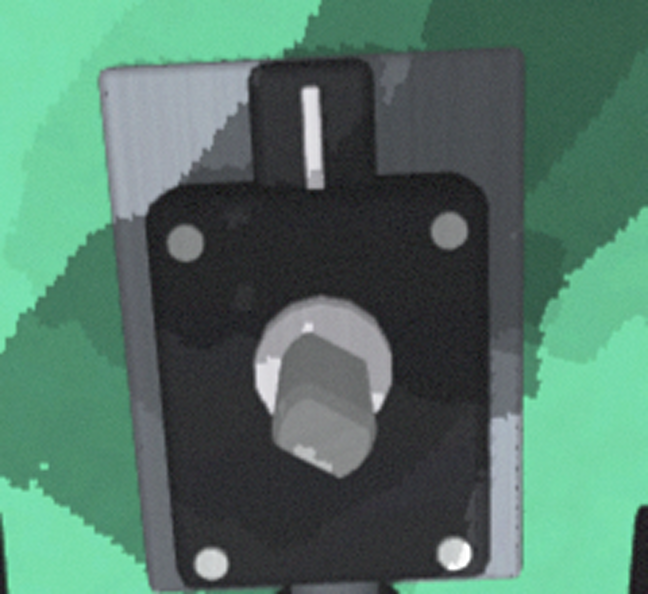

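The view shows the rib running from crop (310,88) to (315,188). The shaft's flats run down-right at about 30°, so a flat normal sits about 32° clockwise of the rib. Next I'll compute the axis, yaw and flat angle.

```bash
python3 - <<'E'
from h import *
o=get_obs();p=camera('wrist');p['cam_to_world']=Tw(p,o)
g=lambda x,y,z: ray(p,197+x/2.7,109+y/2.7,z)
an=lambda a,b: np.degrees(np.arctan2(*(b-a)[[1,0]]))
r0,r1=g(310,88,.042),g(315,186,.042); print('rib',r0,r1,an(r1,r0))
s=[g(186,243,.048),g(449,231,.048),g(211,564,.048),g(455,553,.048)]
print('screws',np.round(s,4).tolist(),an(s[2],s[0]),an(s[3],s[1]),an(s[0],s[1])+90-360, an(s[2],s[3])+90, np.mean(s,0))
f=[g(112,66,.012),g(522,48,.012),g(150,588,.012),g(522,578,.012)]
print('foot edges',an(f[2],f[0]),an(f[3],f[1]),an(f[0],f[1])+90)
m=p['img'][:,:,:]
sh=[g(255,360,.058),g(392,362,.058),g(322,297,.058)]; print('shoulder',np.round(sh,4).tolist(),'ctr lr',(sh[0]+sh[1])/2)
print('top flat edge',an(g(275,440,.097),g(340,478,.097)),an(g(303,398,.102),g(366,432,.102)),'base',an(g(312,333,.058),g(366,360,.058)))
print('top ctr',g(325,437,.1))
print('rib far/near dist from ctr')
E
```

```text
rib [ 0.50481837 -0.26415575  0.042     ] [ 0.52580083 -0.2569418   0.042     ] -161.0265915713098
screws [[0.546, -0.2821, 0.048], [0.5265, -0.2247, 0.048], [0.6231, -0.2561, 0.048], [0.6033, -0.1982, 0.048]] -161.4129076657437 -160.96219988587507 -161.29942503046766 198.92032804125472 [ 0.57471583 -0.2402703   0.048     ]
foot edges -162.58718298991275 -160.9652981512501 198.48105413958336
shoulder [[0.5657, -0.2596, 0.058], [0.5575, -0.2295, 0.058], [0.5474, -0.2491, 0.058]] ctr lr [ 0.56163622 -0.24458003  0.058     ]
top flat edge 74.07833466992061 76.48947018402849 base 78.76223857477028
top ctr [ 0.56451172 -0.24368269  0.1       ]
rib far/near dist from ctr
```

```bash
python3 -m pendant '[[60,[-0.7,0.7,0],[0,0,10]],[60,[-0.7,0.7,0],[0,0,20]],[60,[-0.7,0.7,0],[0,0,30]],[60,[-0.7,0.7,-10],[0,0,40]],[60,[-0.7,0.7,-20],[0,0,50]],[60,[-0.7,0.7,-40],[0,0,60]],[60,[-0.7,0.7,-65],[0,0,60]],[60,[-0.7,0.7,-74],[0,0,60]],[60,[-0.7,0.7,-74],[0,0,60]],[10,[-0.7,0.7,-74],[0,0,60]],[10,[-0.7,0.7,-74],[0,0,60]],[10,[-0.7,0.7,-74],[0,0,60]],[10,[-0.7,0.7,-74],[0,0,60]],[10,[-0.7,0.7,-74],[0,0,60]],[10,[-0.7,0.7,-74],[0,0,60]]]' 60
```

```text
time: 6.7
ee_pos: [0.5635, -0.2447, 0.0695]
tcp_rot: [-179.8, 0.0, -103.9]
wrist_force: [4.9, -1.9, 3.2]
opening: 0.0131
```

Opening reads 13 mm, so the fingers are on the flats. Now I'll turn the shaft +33°.

```bash
python3 -m pendant '[[5,[-0.5,0.2,0],[0,0,6]],[5,[-0.5,0.2,0],[0,0,12]],[5,[-0.5,0.2,0],[0,0,18]],[5,[-0.5,0.2,0],[0,0,24]],[5,[-0.5,0.2,0],[0,0,30]],[5,[-0.5,0.2,0],[0,0,33]],[5,[-0.5,0.2,0],[0,0,33]],[5,[-0.5,0.2,0],[0,0,33]],[5,[-0.5,0.2,0],[0,0,33]]]'
```

```text
time: 7.82
ee_pos: [0.564, -0.2447, 0.0695]
tcp_rot: [-179.7, -0.0, -70.8]
wrist_force: [8.0, -0.8, -5.0]
opening: 0.0129
```

```bash
python3 -m pendant '[[60,[0,0,0],[0,0,0]],[60,[0,0,0],[0,0,0]],[60,[0,0,30],[0,0,0]],[60,[0,0,60],[0,0,-10]],[60,[0,0,75],[0,0,-20]],[60,[0,0,75],[0,0,-30]],[60,[0,0,75],[0,0,-40]],[60,[0,0,75],[0,0,-50]],[60,[0,0,75],[0,0,-60]],[60,[0,0,75],[0,0,-70]],[60,[0,0,75],[0,0,-80]],[60,[0,0,75],[0,0,-90.3]],[60,[0,0,75],[0,0,-90.3]],[60,[0,0,75],[0,0,-90.3]]]'
python3 - <<'E'
from h import *
o,p=wrist()
print(o['ee_pos'],o['tcp_rot'],o['time'])
b,a=100,200
c=p['img'][b:b+220,a:a+240]
p['img']=cv2.resize(c,None,fx=2.7,fy=2.7,interpolation=cv2.INTER_CUBIC); save(p,'w3')
E
```

```text
time: 9.57
ee_pos: [0.5639, -0.2447, 0.1446]
tcp_rot: [-179.7, -0.0, -160.9]
wrist_force: [0.7, 0.3, 0.4]
opening: 0.0514
[ 0.56385696 -0.24470235  0.14459942] [-1.79676620e+02 -2.97766962e-02 -1.60920838e+02] 9.575
```

View pics/w3.png

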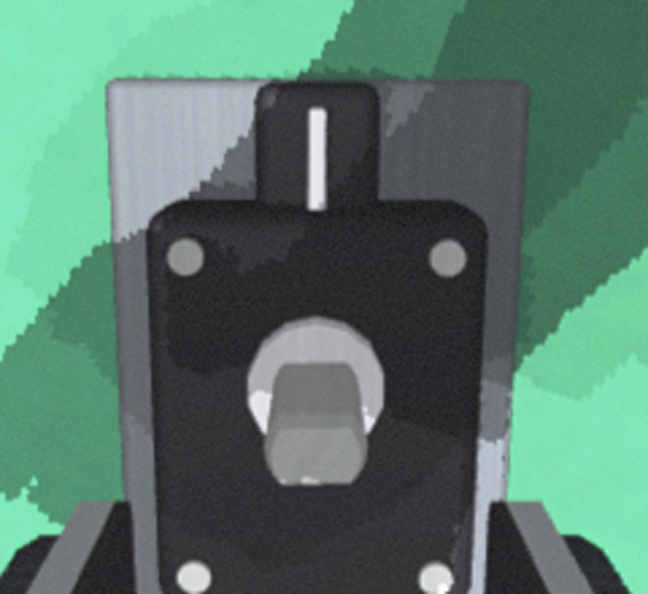

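The flat now faces the rib squarely: rib at x=317 from 108 to 208, shaft edges level, tool yaw −160.9. On to the drawer.

```bash
python3 - <<'E'
from h import *
o,p=wrist()
g=lambda x,y,z: ray(p,200+x/2.7,100+y/2.7,z)
print('rib',g(317,108,.042),g(317,208,.042)); print('shoulder',g(248,388,.058),g(384,388,.058),g(316,319,.058)+np.array([.946,.325,0])*.016,'top',(g(284,484,.097)+g(345,484,.097))/2-np.array([.946,.325,0])*.0065)
E
python3 -m pendant '[[60,[0,0,50],[0,0,0]],[60,[0,50,75],[0,0,10]],[60,[0,110,75],[0,0,20]],[40,[0,170,75],[0,0,30]],[40,[0,230,75],[0,0,40]],[40,[0,290,75],[0,0,50]],[28,[0,350,75],[0,0,60]],[28,[0,410,75],[0,0,70]],[28,[0,443,75],[0,0,72]],[28,[0,443,75],[0,0,72]],[28,[0,443,75],[0,0,72]]]'
python3 - <<'E'
from h import *
o,p=wrist('w4')
print(o['ee_pos'],o['tcp_rot'],o['time'],o['q'])
for l in ['parts_drawer0_handle','parts']:
    print(l,[(np.round(d['position'],4).tolist(),round(d['confidence'],2),np.round(proj(p,d['position'])).tolist()) for d in pinpoint(p,l)][:3])
E
```

```text
rib [ 0.50467141 -0.26427223  0.042     ] [ 0.52619518 -0.2568246   0.042     ]
shoulder [ 0.56865294 -0.25897445  0.058     ] [ 0.55843515 -0.2293987   0.058     ] [ 0.56335162 -0.24427988  0.058     ] top [ 0.56545889 -0.24386521  0.097     ]
time: 11.05
ee_pos: [0.5639, 0.1978, 0.2196]
tcp_rot: [-179.7, -0.0, -89.0]
wrist_force: [0.7, 0.1, -0.2]
opening: 0.0239
[0.56392409 0.19784742 0.21955905] [-1.79678500e+02 -4.42493763e-02 -8.89691213e+01] 11.05 [ 19.40128339  11.12613743  15.62114887  94.20384019  -0.14331692
 -71.63008367]
parts_drawer0_handle [([0.5924, 0.1993, 0.0472], 0.95, [282.0, 218.0])]
parts [([0.739, 0.2026, -0.0001], 0.67, [134.0, 208.0])]
```

View pics/w4.png

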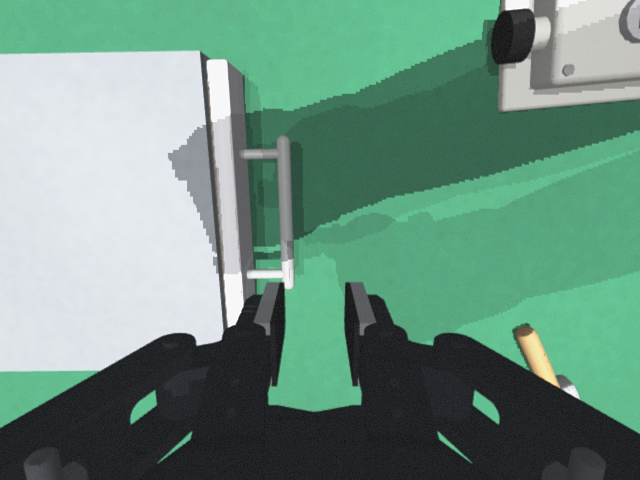

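Bar runs from (284,138) to (288,285); its centre is about x=0.589, y=0.199, cabinet yaw about 2°. Gripping and pulling.

```bash
python3 -m pendant '[[28,[25,1,-40],[0,0,2]],[28,[25,1,-90],[0,0,2]],[28,[25,1,-130],[0,0,2]],[28,[25,1,-160],[0,0,2]],[28,[25,1,-180],[0,0,2]],[28,[25,1,-190],[0,0,2]],[28,[25,1,-190],[0,0,2]],[0,[25,1,-190],[0,0,2]],[0,[25,1,-190],[0,0,2]],[0,[25,1,-190],[0,0,2]],[0,[25,1,-190],[0,0,2]]]' 40
```

```text
time: 12.58
ee_pos: [0.5893, 0.1982, 0.0309]
tcp_rot: [-179.6, -0.0, -87.1]
wrist_force: [-2.9, -0.2, 6.6]
opening: 0.0096
```

```bash
python3 -m pendant '[[0,[-20,-0.7,0],[0,0,0]],[0,[-45,-1.6,0],[0,0,0]],[0,[-70,-2.5,0],[0,0,0]],[0,[-95,-3.4,0],[0,0,0]],[0,[-118,-4.2,0],[0,0,0]],[0,[-135,-4.8,0],[0,0,0]],[0,[-145,-5.2,0],[0,0,0]],[0,[-150,-5.4,0],[0,0,0]],[0,[-152,-5.5,0],[0,0,0]],[0,[-152,-5.5,0],[0,0,0]],[0,[-152,-5.5,0],[0,0,0]]]'
```

```text
time: 13.95
ee_pos: [0.4397, 0.1933, 0.031]
tcp_rot: [-179.4, 0.0, -87.1]
wrist_force: [11.7, 5.4, -11.0]
opening: 0.0093
```

```bash
python3 -m pendant '[[0,[-2,0,0],[0,0,0]],[0,[-3,0,0],[0,0,0]],[0,[-3,0,0],[0,0,0]],[0,[-3,0,0],[0,0,0]]]'
```

```text
time: 14.45
ee_pos: [0.4397, 0.1933, 0.031]
tcp_rot: [-179.1, 0.0, -87.2]
wrist_force: [16.0, 1.1, -14.9]
opening: 0.0091
```

At the stop (no further travel, force rising). Release, rise, look into the drawer.

```bash
python3 -m pendant '[[28,[3,0,0],[0,0,0]],[28,[3,0,0],[0,0,0]],[28,[3,0,40],[0,0,0]],[28,[3,0,100],[0,0,0]],[40,[20,0,160],[0,0,-10]],[60,[40,0,190],[0,0,-20]],[80,[60,0,190],[0,0,-30]],[80,[80,0,190],[0,0,-40]],[80,[100,0,190],[0,0,-50]],[80,[120,0,190],[0,0,-60]],[80,[130,0,190],[0,0,-70]],[80,[140,0,190],[0,0,-80]],[80,[140,0,190],[0,0,-91]],[80,[140,0,190],[0,0,-91]],[80,[140,0,190],[0,0,-91]]]'
python3 - <<'E'
from h import *
o,p=wrist('w5')
print(o['ee_pos'],o['tcp_rot'],o['time'],o['q'])
for l in ['collar','screw_head','parts_drawer0_handle','parts']:
    print(l,[(np.round(d['position'],4).tolist(),round(d['confidence'],2),np.round(proj(p,d['position'])).tolist()) for d in pinpoint(p,l)][:3])
E
```

```text
time: 16.32
ee_pos: [0.5796, 0.1933, 0.2212]
tcp_rot: [-179.0, 0.0, -177.9]
wrist_force: [-0.2, 0.3, -0.3]
opening: 0.0684
[0.5795988  0.19330558 0.22116873] [-1.79049974e+02  7.01118152e-04 -1.77928388e+02] 16.325 [18.86869811 13.70286178 18.82625276 95.39728418 -0.90969104 16.79926611]
collar [([0.5849, 0.1826, 0.0199], 0.86, [307.0, 214.0])]
screw_head [([0.5453, 0.1955, 0.0393], 0.79, [323.0, 173.0])]
parts_drawer0_handle [([0.4422, 0.191, 0.046], 0.87, [322.0, 35.0])]
parts [([0.7364, 0.1999, -0.0019], 0.84, [319.0, 350.0])]
```

View pics/w5.png

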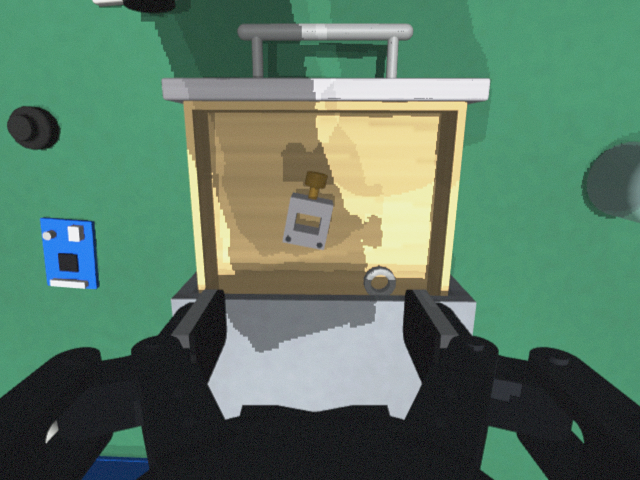

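The collar is at (309,220), its screw at (316,180), about 12° clockwise of the drawer front. The ring is at (379,281). Next I'll measure the top face precisely.

```bash
python3 - <<'E'
from h import *
o,p=wrist()
r=regions_of(p,'collar')[0]; m=r['region'].astype(np.uint8); print(r['confidence'],m.sum())
hsv=cv2.cvtColor(p['img'],cv2.COLOR_RGB2HSV); g=((hsv[:,:,1]<45)&(m>0)).astype(np.uint8)
g=cv2.morphologyEx(g,cv2.MORPH_CLOSE,np.ones((9,9)))
c=max(cv2.findContours(g,cv2.RETR_EXTERNAL,cv2.CHAIN_APPROX_NONE)[0],key=cv2.contourArea)
b=cv2.boxPoints(cv2.minAreaRect(c)); print(b.round(1).tolist())
W=[ray(p,*q,.05) for q in b]; print(np.round(W,4).tolist(),'ctr',np.mean(W,0))
for i in range(4):
    d=W[(i+1)%4]-W[i]; print(round(np.linalg.norm(d)*1e3,1),round(np.degrees(np.arctan2(d[1],d[0])),1))
c=p['img'][150:280,250:390]
p['img']=cv2.resize(c,None,fx=4,fy=4,interpolation=cv2.INTER_CUBIC); save(p,'w6')
E
```

```text
0.77 2229
[[282.0, 241.6999969482422], [292.29998779296875, 191.6999969482422], [333.70001220703125, 200.1999969482422], [323.3999938964844, 250.3000030517578]]
[[0.6032, 0.1633, 0.05], [0.5602, 0.1714, 0.05], [0.566, 0.2056, 0.05], [0.6094, 0.1987, 0.05]] ctr [0.58470195 0.18474978 0.05      ]
43.8 169.4
34.7 80.3
43.9 -9.0
36.0 -100.0
```

View pics/w6.png

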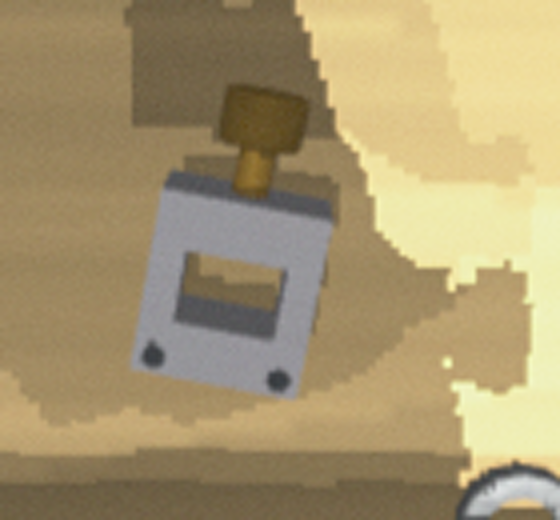

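```bash
python3 - <<'E'
from h import *
o,p=wrist()
W=[ray(p,250+x/4,150+y/4,.05) for x,y in [(163,186),(333,220),(298,400),(132,370)]]
print('ctr',np.mean(W,0))
for i in range(4):
    d=W[(i+1)%4]-W[i]; print(round(np.linalg.norm(d)*1e3,1),round(np.degrees(np.arctan2(d[1],d[0])),1))
Rn=R.from_euler('xyz',o['tcp_rot'],degrees=True); 
for y in (170,171,169.5): print(y,(R.from_euler('xyz',[180,0,y],degrees=True)*Rn.inv()).as_rotvec(degrees=True).round(2), o['ee_pos'])
# opposite yaw
E
```

```text
ctr [0.5868296  0.18482026 0.05      ]
35.8 80.5
39.5 -8.3
35.9 -98.6
40.1 171.4
170 [  0.94  -0.06 -11.88] [0.57964293 0.19333312 0.22113231]
171 [  0.95  -0.05 -10.88] [0.57964293 0.19333312 0.22113231]
169.5 [  0.94  -0.06 -12.38] [0.57964293 0.19333312 0.22113231]
```

```bash
python3 -m pendant '[[65,[7.2,-8.5,-20],[0.95,-0.05,-10.9]],[65,[7.2,-8.5,-60],[0.95,-0.05,-10.9]],[65,[7.2,-8.5,-110],[0.95,-0.05,-10.9]],[65,[7.2,-8.5,-150],[0.95,-0.05,-10.9]],[65,[7.2,-8.5,-175],[0.95,-0.05,-10.9]],[65,[7.2,-8.5,-189],[0.95,-0.05,-10.9]],[65,[7.2,-8.5,-194],[0.95,-0.05,-10.9]],[65,[7.2,-8.5,-194],[0.95,-0.05,-10.9]],[20,[7.2,-8.5,-194],[0.95,-0.05,-10.9]],[20,[7.2,-8.5,-194],[0.95,-0.05,-10.9]],[20,[7.2,-8.5,-194],[0.95,-0.05,-10.9]],[20,[7.2,-8.5,-194],[0.95,-0.05,-10.9]],[20,[7.2,-8.5,-194],[0.95,-0.05,-10.9]]]' 60
```

```text
time: 18.35
ee_pos: [0.5876, 0.1851, 0.0285]
tcp_rot: [179.9, 0.1, 171.0]
wrist_force: [-1.2, -0.6, 6.2]
opening: 0.0349
```

```bash
python3 -m pendant '[[20,[0,0,20],[0,0,0]],[20,[0,0,60],[0,0,0]],[20,[0,0,110],[0,0,0]],[20,[0,-20,121],[0,0,0]],[20,[0,-70,121],[0,0,7]],[20,[0,-130,121],[0,0,14]],[20,[-5,-190,121],[0,0,21]],[20,[-10,-250,121],[0,0,28]],[20,[-15,-310,121],[0,0,28]],[20,[-20,-370,121],[0,0,28]],[20,[-24,-410,121],[0,0,28]],[20,[-24,-429.2,121],[0,0,28]],[20,[-24,-429.2,121],[0,0,28]],[20,[-24,-429.2,121],[0,0,28]]]'
python3 - <<'E'
from h import *
o,p=wrist()
print(o['ee_pos'],o['tcp_rot'],o['time'])
print([(d['position'],d['confidence']) for l in ['collar','screw_head'] for d in pinpoint(p,l)][:3])
tz=o['ee_pos'][2]-.0065+.028
u,v=proj(p,[*o['ee_pos'][:2],tz]); print('expected top centre px',u,v)
a,b=220,int(v)-170
print(a,b); c=p['img'][b:b+220,a:a+200]
p['img']=cv2.resize(c,None,fx=2.7,fy=2.7,interpolation=cv2.INTER_CUBIC); save(p,'w7')
E
```

```text
time: 20.1
ee_pos: [0.5637, -0.2431, 0.1493]
tcp_rot: [179.9, 0.1, -161.0]
wrist_force: [-0.4, 0.3, -1.4]
opening: 0.0345
[ 0.56371264 -0.24312342  0.14927919] [ 1.79899388e+02  1.02238785e-01 -1.60985246e+02] 20.1
[([0.5577, -0.2441, 0.139], 0.74), ([0.5254, -0.2519, 0.1625], 0.55)]
expected top centre px 316.13350253990546 329.26614509659544
220 159
```

View pics/w7.png

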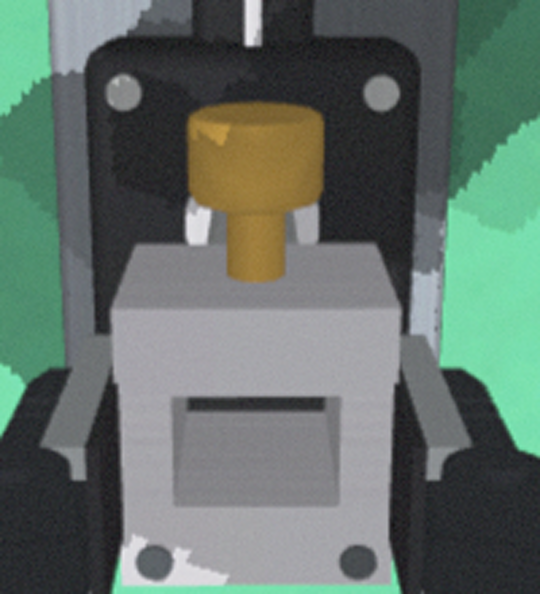

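```bash
python3 - <<'E'
from h import *
o,p=wrist()
e=np.array(o['ee_pos']); z=e[2]-.0065+.028
g=lambda x,y,z=z: ray(p,220+x/2.7,159+y/2.7,z)
a=np.radians(198.98); X=np.array([-np.cos(a),-np.sin(a),0]); Y=np.array([np.sin(a),-np.cos(a),0])
X=-np.array([np.cos(a),np.sin(a),0]); Y=np.array([-X[1],X[0],0])
for n,q in [('f',[(112,309),(402,309)]),('b',[(122,585),(392,585)]),('slot',[(171,397),(340,397),(340,506),(173,506)])]:
    for w in q:
        d=g(*w)-e; print(n,w,'x %.1f y %.1f'%(d@X*1e3,d@Y*1e3))
print('rib dir',g(247,0,.042),g(253,45,.042))
E
```

```text
f (112, 309) x -20.8 y -18.3
f (402, 309) x -20.8 y 17.7
b (122, 585) x 18.6 y -18.4
b (392, 585) x 18.6 y 17.8
slot (171, 397) x -8.9 y -11.3
slot (340, 397) x -8.9 y 10.2
slot (340, 506) x 6.7 y 10.6
slot (173, 506) x 6.7 y -11.3
rib dir [ 0.51713322 -0.26141725  0.042     ] [ 0.52667493 -0.25663648  0.042     ]
```

```bash
python3 -m pendant '[[20,[1.2,-0.4,-10],[0,0,0]],[20,[1.2,-0.4,-25],[0,0,0]],[20,[1.2,-0.4,-36],[0,0,0]],[20,[1.2,-0.4,-40],[0,0,0]],[20,[1.2,-0.4,-43],[0,0,0]],[20,[1.2,-0.4,-45],[0,0,0]],[20,[1.2,-0.4,-47],[0,0,0]],[20,[1.2,-0.4,-47],[0,0,0]]]'
```

```text
time: 21.3
ee_pos: [0.5651, -0.2435, 0.1027]
tcp_rot: [179.9, 0.1, -160.9]
wrist_force: [0.1, -0.1, -0.9]
opening: 0.0347
```

No contact force with the underside at ~96 mm: it is entering. Continue gently.

```bash
python3 -m pendant '[[20,[0,0,-3],[0,0,0]],[20,[0,0,-6],[0,0,0]],[20,[0,0,-9],[0,0,0]],[20,[0,0,-12],[0,0,0]],[20,[0,0,-12],[0,0,0]]]'
```

```text
time: 21.92
ee_pos: [0.565, -0.2434, 0.0903]
tcp_rot: [179.9, 0.1, -160.9]
wrist_force: [0.3, 0.3, -1.3]
opening: 0.0344
```

```bash
python3 -m pendant '[[20,[0,0,-5],[0,0,0]],[20,[0,0,-10],[0,0,0]],[20,[0,0,-15],[0,0,0]],[20,[0,0,-19],[0,0,0]],[20,[0,0,-22],[0,0,0]],[20,[0,0,-24],[0,0,0]],[20,[0,0,-24],[0,0,0]]]'
```

```text
time: 22.8
ee_pos: [0.5649, -0.2434, 0.0662]
tcp_rot: [179.9, 0.1, -160.9]
wrist_force: [0.1, -0.9, -1.2]
opening: 0.0349
```

```bash
python3 -m pendant '[[20,[0,0,-1],[0,0,0]],[20,[0,0,-2],[0,0,0]],[20,[0,0,-3],[0,0,0]],[20,[0,0,-3],[0,0,0]],[20,[0,0,-3],[0,0,0]]]'
```

```text
time: 23.42
ee_pos: [0.565, -0.2434, 0.0645]
tcp_rot: [180.0, 0.1, -160.9]
wrist_force: [-3.4, 1.8, 7.8]
opening: 0.0347
```

Contact at exactly the predicted height (TCP 64.5 mm), 8 N down. Final look.

```bash
python3 - <<'E'
from h import *
o,p=wrist(); save(p,'w8'); print(o['time'],o['wrist_force'],o['torque'])
for l in ['screw_head','nose','collar']:
    print(l,[(np.round(d['position'],4).tolist(),round(d['confidence'],2)) for d in pinpoint(p,l)][:2])
q=camera('scene')
for l in ['screw_head','collar','board','knob','driver','brush','flask','jar','parts_drawer0_handle']:
    print(l,[(np.round(d['position'],3).tolist(),round(d['confidence'],2)) for d in pinpoint(q,l)][:2])
u,v=map(int,proj(q,[.56,-.245,.07])); c=q['img'][v-60:v+60,u-70:u+70]
a=p['img'][100:460,170:470]; c=cv2.resize(c,(420,360),interpolation=cv2.INTER_CUBIC)
p['img']=np.hstack([a,c]); save(p,'w9')
E
```

```text
23.425 [-3.40802504  1.82241209  7.81744665] [0.36827305 0.7369572  0.03818334]
screw_head []
nose [([0.5051, -0.2656, 0.0393], 0.94)]
collar [([0.5616, -0.2428, 0.0576], 0.96)]
screw_head [([0.523, -0.259, 0.07], 0.67)]
collar [([0.568, -0.245, 0.063], 0.55)]
board [([0.632, -0.053, 0.002], 0.92)]
knob [([0.516, -0.064, -0.001], 0.57), ([0.366, -0.444, -0.002], 0.25)]
driver [([0.373, -0.446, -0.001], 0.76)]
brush [([0.51, -0.259, 0.043], 0.74), ([0.31, 0.389, -0.0], 0.6)]
flask [([0.808, -0.059, -0.002], 0.98)]
jar [([0.547, 0.475, 0.0], 0.85)]
parts_drawer0_handle [([0.441, 0.19, 0.048], 0.93), ([0.544, 0.473, 0.002], 0.19)]
```

View pics/w9.png

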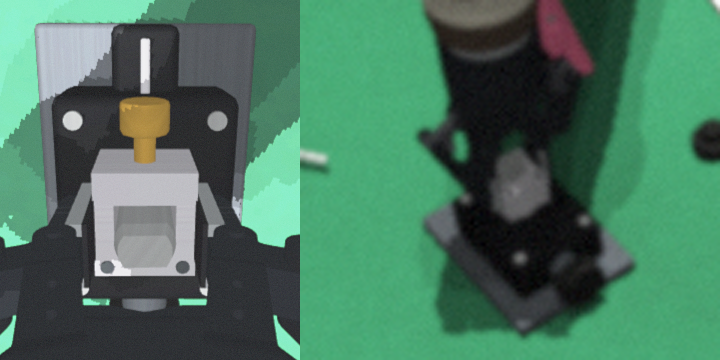

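The shaft stands through the slot and the screw (145,130) lines up with the rib (145,65). Bystanders are unchanged. Handing in.

```bash
python3 -c "
from workcell import *
print(job_done()); o=get_obs(); print(o['ee_pos'],o['wrist_force'],o['opening'])"
```

```text
the job is handed in; nothing more can be done
None
the job is handed in; nothing more can be done
```

The job is handed in, at about 23.5 s on the robot's clock, with the gripper still holding the collar on its shoulder.

- **Shaft:** I gripped it on its flats (opening read 13.1 mm) and turned it +33°. The wrist picture then showed a flat square to the rib.
- **Drawer:** I pulled it about 150 mm until it moved no further and the force rose. It is still open, with the handle at x ≈ 0.441.
- **Collar:** I gripped it across its plain sides and lowered it onto the shaft. No resistance showed until it touched down at the predicted height, with the tool at 64.5 mm and about 8 N of push. The last wrist picture shows the shaft through the slot and the thumb screw in line with the rib.
- **Bystanders:** The last detector positions put all six within about 5 mm of where they started, which is about the detector's own error.

**Checks that failed or disagreed:**
- The final wrist picture gave no detection of the screw head.
- The scene camera's low-confidence reading put the collar's underside at 63 mm. The wrist picture's reading (57.6 mm) and the touch-down height both agree with 58 mm.
- The scene camera's top "brush" detection landed on the rib, which is a false match. Its second one was at the brush's original place.
- The state read after hand-in came back empty, so I have no force reading from after that point.

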